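# Find the unlatched socket hatch in the bench power duct and push it open

## Robot

A 6-joint arm with a two-finger parallel gripper is mounted at the origin on the work surface. World frame = base frame: x ahead of the robot, y to its left, z up, the work surface at z = 0. Lengths are in mm, angles in rad, forces in N, time in s.
With the tool pointing down it reaches from about 350 to 975 mm from the base axis. Payload 7.1 kg.
Tool frame: the origin (TCP) lies at the very end of the fingers, on their centre line; the grasp point (between the pads) lies ctrl.hold_point_z behind it (ctrl.hold_point_z is the distance from the TCP to the grasp point, in mm); z points along the fingers, y is the line along which they close (so a half turn about z gives the same grasp; the last joint's range is limited). The gripper opens to 88 mm and grips with 3 to 60 N. Pads are 20 mm wide; open, the fingers measure 115 mm over their backs; the gripper's body (75 mm by 178 mm) begins 61 mm behind the grasp point.
Start: joints at [1.263, 0.423, 1.63, -0, 1.089, -0.019], TCP at [177.97, 599.109, 222.675] pointing down, gripper open.
Joint ranges: [-3, 3], [-0.9, 2.11], [0.09, 2.58], [-1.31, 4.45], [0.11, 2.69], [-2.54, 2.54]. Speed limits (rad/s): [2.39, 2.39, 3.01, 3.14, 3.14, 3.14].

## Interface

Orientations are given as a rotation vector (axis times angle).
In Python, from workcell import ctrl gives the robot as it stands. The module is installed in compiled form; this text tells all that it offers.
- The arm moves only by the shell command python3 -m creep 'ROWS'. ROWS is JSON, a list of rows, each an object with "translation": the shift along the tool's x, y, z in mm, a list of three; "angular": the turn, a rotation vector about the tool's x, y, z in rad, a list of three; "jaw": the opening, from 0 (shut) to 1 (fully open). A call has exactly 8 rows; each row is the pose to reach, as a shift and turn from the pose commanded when the call began, along the tool's axes at that moment; what a row does not reach only later rows make up. A row lasts 1/8 s, in which the tool goes at most 62.5 mm and 10.7 degrees, less where a joint would pass 70% of its speed; a pose out of reach is approached as far as the arm can. A call with a gripper value outside its range is refused whole. The fingers move at their own pace and stop on an object; the grip force is fixed at half the most. Time passes only in rows, so rows that repeat a pose let the fingers close, or fill a call up. It gives the time, the measured TCP pose, the force, the opening and the grip force at its end, in the units of the state.
- ctrl.get_obs(): the state, without advancing time (a new reading comes with each control period).
- ctrl.get_image(name): name is "scene" or "top"; returns the picture (400x640x3 uint8, red, green, blue); there is no depth.
- ctrl.camera_info(name): a dict with "camera_matrix" (3x3 intrinsics, pixels), "distortion" ([k1, k2, p1, p2, k3] as OpenCV has them; the pictures are not rectified), "world_from_camera" (4x4, takes a point from camera to world coordinates). Camera axes: x right, y up, looking along -z (the intrinsics and any distortion apply to the point x, -y, -z); pixel columns grow to the right and rows downward; lengths in mm; the calibration is good to about 2 mm. A picture is of the moment at which its call begins. camera_info takes no time and is no camera call.
- ctrl.close_job(): hands the job in; it is judged then, once.
Trained networks look in the newest picture that a camera, given by its name, has taken for a name from the list of things; names that differ only in an ending like _2 or _b are one class to them, and where a whole thing is asked for, a point or a joint stands for the part that bears it (a point fixed in the world has none). Each returns a list of dicts, best first, with "score" (0 to 1); they miss things now and then, are a little off and sometimes report something else, mostly with a low value. They report only what shows in the picture. A call takes as long as a camera call.
- ctrl.look_for(camera, label): "rect" ([left, top, right, bottom] in pixels, round what is visible of it).
The state is a dict: "t": time; "qpos": joint angles; "qvel": joint speeds; "joint_torque": joint torques, N m; "ee_pos": TCP position; "orientation": TCP orientation; "ft_force": force on the tool from outside, world axes, zero at the start; "moment": the same for the moment, N m; "width": finger opening in mm; "grasp_force": force on a finger pad.
Only numpy, scipy, OpenCV 4.12 (cv2) and the standard library are available. Lean on these libraries where they do the work, as an engineer would, in place of code of your own. Each camera call takes 0.05 s, during which the arm holds its last target. There are 200 camera calls.

## Task

One of the four identical socket hatches in the power duct on the lab bench has been left unlatched. Press lightly with a fingertip on the orange dots, one hatch after another and without forcing those that are latched, to find the hatch that rocks; then push its raised front edge up and away from you until the hatch stands fully open against its stop. Only push: do not pinch the hatch between the fingers, and do not move anything else on the bench.

Things in the scene. Friction and masses are not known exactly. Their poses are not given: they have to be found in the camera images.
- duct: fixed aluminium and grey power duct, 144 deep (own x) by 584 long (own y) by 84 high. Origin: centre of its underside, on the bench; x points away from the robot, y to its left, z up. Four identical hatches lie flush in its flat top, centres at x = 0, y = +168, +56, -56, -168; around them rails 12 wide, 8 mm bars between. Under the hatches it is hollow down to 8 mm above the bench. All mm.
- hatch_1 (a joint): angle (rad) of hatch 1, the leftmost: black plate with grey inlay, 116 (duct x) by 100 by 9 mm, 2 mm gap all round. Pivots about its middle on a pin along duct y, 78 mm above the bench. 0: shut, flush, as at the start; grows as the dotted rear half sinks into the duct and the front half (robot side) rises; 1.5: upright at its stop, front edge 136 mm above the bench.
- hatch_1_dot (a point): orange dot, 14 mm wide, on top of hatch 1, 36 mm behind the pivot, 22 mm in from the rear edge: press here. A hidden catch holds the rear edge of three of the four: they give under 1 mm. The free one yields to about 3 N, has a friction hinge without spring and stays at any angle. The front half cannot be pressed down. Moves with the hatch; z is its outward normal, x points to its rear.
- hatch_1_lift (a point): middle of the front edge of hatch 1, 58 mm in front of the pivot, level with it when shut: the edge that rises and is pushed away from the robot (about 2 N). Follow its arc up and over: a level push can jam at small angles. In front of it lie a 2 mm gap and the 12 mm front rail, flush with the shut hatch. Moves with the hatch.
- hatch_2 (a joint): angle (rad) of hatch 2, the second from left: black plate with grey inlay, 116 (duct x) by 100 by 9 mm, 2 mm gap all round. Pivots about its middle on a pin along duct y, 78 mm above the bench. 0: shut, flush, as at the start; grows as the dotted rear half sinks into the duct and the front half (robot side) rises; 1.5: upright at its stop, front edge 136 mm above the bench.
- hatch_2_dot (a point): orange dot, 14 mm wide, on top of hatch 2, 36 mm behind the pivot, 22 mm in from the rear edge: press here. A hidden catch holds the rear edge of three of the four: they give under 1 mm. The free one yields to about 3 N, has a friction hinge without spring and stays at any angle. The front half cannot be pressed down. Moves with the hatch; z is its outward normal, x points to its rear.
- hatch_2_lift (a point): middle of the front edge of hatch 2, 58 mm in front of the pivot, level with it when shut: the edge that rises and is pushed away from the robot (about 2 N). Follow its arc up and over: a level push can jam at small angles. In front of it lie a 2 mm gap and the 12 mm front rail, flush with the shut hatch. Moves with the hatch.
- hatch_3 (a joint): angle (rad) of hatch 3, the third from left: black plate with grey inlay, 116 (duct x) by 100 by 9 mm, 2 mm gap all round. Pivots about its middle on a pin along duct y, 78 mm above the bench. 0: shut, flush, as at the start; grows as the dotted rear half sinks into the duct and the front half (robot side) rises; 1.5: upright at its stop, front edge 136 mm above the bench.
- hatch_3_dot (a point): orange dot, 14 mm wide, on top of hatch 3, 36 mm behind the pivot, 22 mm in from the rear edge: press here. A hidden catch holds the rear edge of three of the four: they give under 1 mm. The free one yields to about 3 N, has a friction hinge without spring and stays at any angle. The front half cannot be pressed down. Moves with the hatch; z is its outward normal, x points to its rear.
- hatch_3_lift (a point): middle of the front edge of hatch 3, 58 mm in front of the pivot, level with it when shut: the edge that rises and is pushed away from the robot (about 2 N). Follow its arc up and over: a level push can jam at small angles. In front of it lie a 2 mm gap and the 12 mm front rail, flush with the shut hatch. Moves with the hatch.
- hatch_4 (a joint): angle (rad) of hatch 4, the rightmost: black plate with grey inlay, 116 (duct x) by 100 by 9 mm, 2 mm gap all round. Pivots about its middle on a pin along duct y, 78 mm above the bench. 0: shut, flush, as at the start; grows as the dotted rear half sinks into the duct and the front half (robot side) rises; 1.5: upright at its stop, front edge 136 mm above the bench.
- hatch_4_dot (a point): orange dot, 14 mm wide, on top of hatch 4, 36 mm behind the pivot, 22 mm in from the rear edge: press here. A hidden catch holds the rear edge of three of the four: they give under 1 mm. The free one yields to about 3 N, has a friction hinge without spring and stays at any angle. The front half cannot be pressed down. Moves with the hatch; z is its outward normal, x points to its rear.
- hatch_4_lift (a point): middle of the front edge of hatch 4, 58 mm in front of the pivot, level with it when shut: the edge that rises and is pushed away from the robot (about 2 N). Follow its arc up and over: a level push can jam at small angles. In front of it lie a 2 mm gap and the 12 mm front rail, flush with the shut hatch. Moves with the hatch.
- solder_spool: bystander, loose, to be left where it is; origin at the centre of its underside. Spool of solder, 48 mm across, 38 mm high, standing on the left end housing of the duct.
- screw_jar: bystander, loose, to be left where it is; origin at the centre of its underside. Small clear jar with red cap, 42 mm across, 50 mm high, standing on the right end housing of the duct.
- screwdriver: bystander, loose, to be left where it is; origin at the centre of its underside. Screwdriver, red handle, 170 mm long along its x, lying on the bench in front of the duct (left part).
- circuit_board: bystander, loose, to be left where it is; origin at the centre of its underside. Green circuit board 52 by 85 mm, 16 mm high, on the bench in front of the duct (middle).
- calipers: bystander, loose, to be left where it is; origin at the centre of its underside. Calipers 180 mm long along x, 9 mm high, lying in front of the duct (right part).
- multimeter: bystander, loose, to be left where it is; origin at the centre of its underside. Yellow multimeter 165 by 80 mm, 42 mm high, lying on the bench behind the duct (left part).
- filter_box: bystander, loose, to be left where it is; origin at the centre of its underside. Aluminium box with blue lid, 70 by 110 mm, 34 mm high, on the bench behind the duct (right part).

How it is judged:
By the outcome, as a careful person would: the job done as asked, in the order asked, and still so for the second after the job is handed in, with the robot touching nothing.
It also fails if it takes over 51 s, if anything falls off the work surface, if the arm or the gripper's body presses on something with over 40 N, if the wrist force passes 120 N, or if a joint passes its speed limit or range.

## Working session

There is one attempt and no reset: what is moved stays moved. The work goes in short steps, Python scripts to look and compute and a shell command to move; the robot and the scene stay as the last step left them, time stands still between calls to the robot, and variables do not carry over. Pictures are saved under pics/ and viewed, at most 10 in all, crops included, and the job is handed in when it is done.

```bash
mkdir -p pics; cat > h.py <<'E'
import numpy as np, cv2
from workcell import ctrl
from scipy.spatial.transform import Rotation as R
def px2w(cam,uv,z):
    c=ctrl.camera_info(cam);K=np.array(c["camera_matrix"],float);d=np.array(c["distortion"],float);T=np.array(c["world_from_camera"])
    p=cv2.undistortPoints(np.array(uv,float).reshape(-1,1,2),K,d).reshape(-1,2)
    r=np.c_[p[:,0],-p[:,1],-np.ones(len(p))]@T[:3,:3].T
    o=T[:3,3];return o+r*((z-o[2])/r[:,2])[:,None]
def w2px(cam,P):
    c=ctrl.camera_info(cam);K=np.array(c["camera_matrix"],float);d=np.array(c["distortion"],float);T=np.array(c["world_from_camera"])
    q=(np.atleast_2d(P)-T[:3,3])@T[:3,:3];q=q*[1,-1,-1]
    return cv2.projectPoints(q,np.zeros(3),np.zeros(3),K,d)[0].reshape(-1,2)
E
python3 - <<'E'
from h import *
np.set_printoptions(precision=1,suppress=True)
for n in("top","scene"):
    im=ctrl.get_image(n);cv2.imwrite(f"pics/{n}0.png",im[:,:,::-1])
    print(n,np.array(ctrl.camera_info(n)["world_from_camera"])[:3])
for l in("hatch_1_dot","duct"):
    for d in ctrl.look_for("top",l):
        r=d["rect"];u=[(r[0]+r[2])/2,(r[1]+r[3])/2];print(l,round(d["score"],2),np.array(r),px2w("top",u,82.5)[0])
o=ctrl.get_obs();print(o["t"],o["ee_pos"],R.from_rotvec(o["orientation"]).as_matrix(),ctrl.hold_point_z)
E
```

```text
top [[  -0.     1.    -0.1  469.4]
 [  -1.    -0.     0.    22.1]
 [   0.     0.1    1.  1009.7]]
scene [[   0.2   -0.6    0.8 1348.1]
 [   1.     0.1   -0.2 -133.9]
 [  -0.     0.8    0.6  724.8]]
hatch_1_dot 0.19 [324.3 167.1 372.9 224.5] [580.  -80.9  82.5]
duct 0.75 [198.9 144.  448.3 241.5] [587.7 -21.1  82.5]
0.2 [177.9 598.8 222.2] [[-1.   0.3 -0. ]
 [ 0.3  1.  -0. ]
 [-0.  -0.  -1. ]] 18.700000000000003
```

View pics/top0.png

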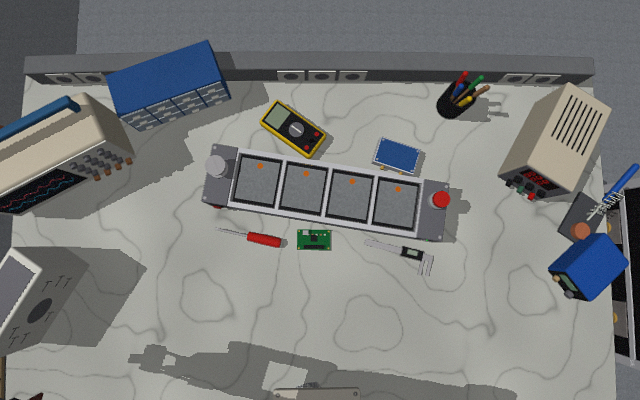

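View pics/scene0.png

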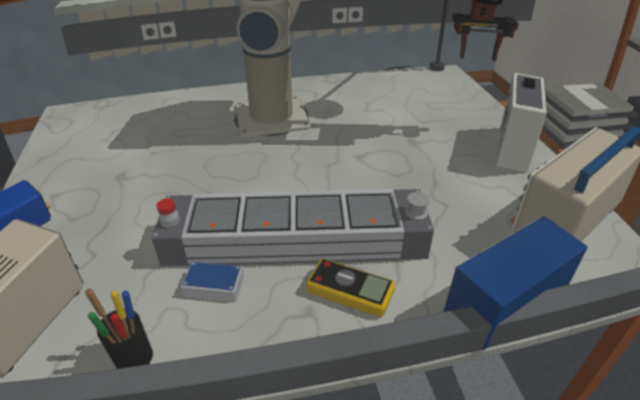

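The top view shows the duct slightly rotated, with orange dots near (260,166), (306,174), (352,182) and (398,189). The scene view shows the same dots at about (213,225), (266,223), (320,221) and (374,220). I'll measure them by colour in both views.

```bash
cat > dots.py <<'E'
from h import *
np.set_printoptions(precision=1,suppress=True)
def dots(cam,seeds):
    im=cv2.imread(f"pics/{cam}0.png");h=cv2.cvtColor(im,cv2.COLOR_BGR2HSV)
    m=cv2.inRange(h,(5,110,110),(20,255,255));out=[]
    for u,v in seeds:
        w=m[v-8:v+9,u-8:u+9];y,x=np.nonzero(w);out.append((u-8+x.mean(),v-8+y.mean()))
    return px2w(cam,out,82.5),out
a,ua=dots("top",[(260,166),(306,174),(352,182),(398,189)])
b,ub=dots("scene",[(374,220),(320,221),(266,223),(213,225)])
print(a,b,sep="\n")
for P in(a,b,(a+b)/2):
    d=(P[0]-P[3])[:2];yaw=np.arctan2(d[1],d[0])-np.pi/2
    ex=np.array([np.cos(yaw),np.sin(yaw)]);ey=np.array([-ex[1],ex[0]])
    print("len",np.linalg.norm(d)," yaw",round(yaw,4),"centre",P[:,:2].mean(0)-36*ex)
from workcell import ctrl
print(ctrl.get_obs()["ft_force"])
E
python3 dots.py
```

```text
[[ 654.9  132.1   82.5]
 [ 635.5   21.6   82.5]
 [ 616.1  -89.1   82.5]
 [ 596.6 -200.1   82.5]]
[[ 652.   134.3   82.5]
 [ 631.8   24.    82.5]
 [ 613.6  -87.6   82.5]
 [ 593.7 -197.8   82.5]]
len 337.29930991635416  yaw -0.1735 centre [590.3 -27.7]
len 337.1822217012143  yaw -0.174 centre [587.3 -25.6]
len 337.2407543461991  yaw -0.1738 centre [588.8 -26.6]
[-0.4 -0.2  0.2]
```

The dots measure 337 mm apart overall against the 336 given, so the pose is about (589, -27) with yaw -0.174. Next I'll check what surrounds the start pose and work out the moves.

```bash
cat > plan.py <<'E'
from h import *
np.set_printoptions(precision=3,suppress=True)
YAW=-0.174;C=np.array([588.8,-26.6,0]);D=R.from_euler('z',YAW).as_matrix()
def tgt(p,tilt=0):  # duct coords of TCP -> world pose; tool y along duct y, tool z down; tilt>0: tip leans away from robot
    Rt=D@np.diag([-1.,1,-1]); Rt=Rt@R.from_rotvec([0,tilt,0]).as_matrix()
    return C+D@np.array(p,float),Rt
def shift(p,tilt=0,ref=None):
    o=ctrl.get_obs();P0=np.array(o["ee_pos"]);R0=R.from_rotvec(o["orientation"]).as_matrix()
    P,Rt=tgt(p,tilt);return R0.T@(P-P0),R.from_matrix(R0.T@Rt).as_rotvec()
def where():
    o=ctrl.get_obs();return o["t"],D.T@(np.array(o["ee_pos"])-C),np.array(o["ft_force"]),o["width"]
E
python3 - <<'E'
from plan import *
for c in("top","scene"): print(c,w2px(c,[[178,599,222],[178,599,400],[0,0,400],[0,0,0],[90,300,500]]))
print(R.from_rotvec(ctrl.get_obs()["orientation"]).as_matrix()); print(tgt([0,0,0],.4)[1])
for y in(168,):print(shift([36,y,130]))
print(where())
E
```

```text
top [[ 18.227 389.864]
 [-56.897 427.371]
 [323.265 553.665]
 [316.251 431.217]
 [ 90.434 540.959]]
scene [[477.205  58.849]
 [488.422  -1.647]
 [262.625  -9.844]
 [270.739 116.514]
 [377.943 -45.469]]
[[-0.959  0.285 -0.   ]
 [ 0.285  0.959 -0.001]
 [-0.    -0.001 -1.   ]]
[[-0.907  0.173 -0.384]
 [ 0.159  0.985  0.067]
 [ 0.389  0.    -0.921]]
(array([-588.509, -311.387,   92.511]), array([-0.001, -0.   , -0.115]))
(0.2, array([-512.982,  544.809,  222.176]), array([-0.369, -0.226,  0.166]), 88.17233929550305)
```

```bash
python3 - <<'E'
from plan import *
np.set_printoptions(precision=0,suppress=True)
print(px2w("scene",[[502,155],[530,172],[545,165]],0))
print(px2w("scene",[[380,100],[429,125]],0))
T=np.array(ctrl.camera_info("scene")["world_from_camera"])
print(px2w("top",[[145,268],[105,354],[15,354],[48,262],[128,150],[230,95],[130,130]],0))
for z in(150,200,250,300): print(z,px2w("top",[[48,262],[5,352],[5,250]],z)[:,:2].ravel(),px2w("scene",[[514,75],[543,90]],z)[:,:2].ravel())
E
```

```text
[[366. 630.   0.]
 [462. 666.  -0.]
 [439. 732.   0.]]
[[-39. 386.   0.]
 [159. 484.   0.]]
[[407. 434.   0.]
 [191. 532.   0.]
 [186. 772.   0.]
 [422. 692.   0.]
 [716. 491.   0.]
 [864. 223.   0.]
 [770. 489.   0.]]
150 [429. 592. 232. 685. 455. 695.] [153. 760. 267. 793.]
200 [432. 559. 246. 646. 456. 656.] [257. 683. 361. 712.]
250 [434. 526. 260. 608. 457. 617.] [361. 605. 455. 631.]
300 [436. 493. 274. 569. 458. 578.] [465. 527. 549. 551.]
```

```bash
python3 -m creep '[{"translation":[0,-60,0],"angular":[0,0,0],"jaw":0},{"translation":[-20,-116,0],"angular":[0,0,-0.03],"jaw":0},{"translation":[-65,-158,0],"angular":[0,0,-0.06],"jaw":0},{"translation":[-120,-188,0],"angular":[0,0,-0.09],"jaw":0},{"translation":[-177,-213,0],"angular":[0,0,-0.115],"jaw":0},{"translation":[-234,-237,0],"angular":[0,0,-0.115],"jaw":0},{"translation":[-292,-258,0],"angular":[0,0,-0.115],"jaw":0},{"translation":[-350,-278,0],"angular":[0,0,-0.115],"jaw":0}]'
python3 -c "
from plan import *
print(where(),shift([36,168,110]))"
```

```text
t: 1.2
ee_pos: [435.8, 231.4, 222.9]
orientation: [0.273, 3.129, 0.001]
ft_force: [0.4, 1.1, 0.8]
width: 11.0
grasp_force: 0.0
(1.2, array([-195.39 ,  227.634,  222.9  ]), array([0.358, 1.061, 0.787]), 11.022013087544881) (array([-231.349,  -59.667,  112.967]), array([ 0.,  0., -0.]))
```

```bash
python3 -m creep '[{"translation":[-58,-15,0],"angular":[0,0,0],"jaw":0},{"translation":[-116,-30,10],"angular":[0,0,0],"jaw":0},{"translation":[-172,-45,30],"angular":[0,0,0],"jaw":0},{"translation":[-215,-56,65],"angular":[0,0,0],"jaw":0},{"translation":[-231,-60,100],"angular":[0,0,0],"jaw":0},{"translation":[-231,-60,113],"angular":[0,0,0],"jaw":0},{"translation":[-231,-60,113],"angular":[0,0,0],"jaw":0},{"translation":[-231,-60,113],"angular":[0,0,0],"jaw":0}]'
python3 - <<'E'
from plan import *
for c in("top","scene"): cv2.imwrite(f"pics/{c}1.png",ctrl.get_image(c)[:,:,::-1])
a=cv2.imread("pics/top1.png")[110:250,190:390];b=cv2.imread("pics/scene1.png")[100:280,280:480]
a=cv2.resize(a,(400,280),interpolation=2);b=cv2.resize(b,(400,360),interpolation=2)
cv2.imwrite("pics/c1.png",np.hstack([np.vstack([a,np.zeros((80,400,3),np.uint8)]),b]))
print(where(),shift([36,168,86]))
E
```

```text
t: 2.2
ee_pos: [651.5, 134.7, 111.2]
orientation: [0.271, 3.128, 0.001]
ft_force: [0.4, -0.2, 0.5]
width: 0.3
grasp_force: 0.0
(2.3, array([ 34.2  , 169.748, 111.527]), array([0.78 , 0.058, 0.071]), 0.3264071634991745) (array([-1.738, -1.773, 25.529]), array([0.001, 0.002, 0.001]))
```

View pics/c1.png

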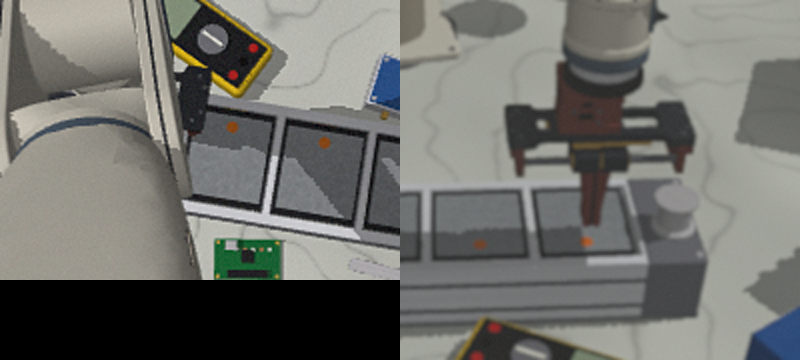

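The fingers are closed and sit above the dot of hatch 1 (tip near crop (592,225), dot at (587,241)), as expected. Now I'll press gently in small steps.

```bash
python3 -m creep '[{"translation":[-2,-2,10],"angular":[0,0,0],"jaw":0},{"translation":[-2,-2,20],"angular":[0,0,0],"jaw":0},{"translation":[-2,-2,24],"angular":[0,0,0],"jaw":0},{"translation":[-2,-2,25],"angular":[0,0,0],"jaw":0},{"translation":[-2,-2,25.5],"angular":[0,0,0],"jaw":0},{"translation":[-2,-2,26],"angular":[0,0,0],"jaw":0},{"translation":[-2,-2,26],"angular":[0,0,0],"jaw":0},{"translation":[-2,-2,26],"angular":[0,0,0],"jaw":0}]'
python3 -c "
from plan import *
print(where())"
```

```text
t: 3.3
ee_pos: [653.1, 131.6, 83.9]
orientation: [0.273, 3.13, -0.0]
ft_force: [-1.8, -0.7, 3.4]
width: 0.5
grasp_force: 1.6
(3.3, array([ 35.911, 166.899,  83.896]), array([-1.825, -0.698,  3.439]), 0.5192136200397057)
```

```bash
python3 -m creep '[{"translation":[0,0,0.3],"angular":[0,0,0],"jaw":0},{"translation":[0,0,0.6],"angular":[0,0,0],"jaw":0},{"translation":[0,0,1],"angular":[0,0,0],"jaw":0},{"translation":[0,0,1],"angular":[0,0,0],"jaw":0},{"translation":[0,0,1],"angular":[0,0,0],"jaw":0},{"translation":[0,0,1],"angular":[0,0,0],"jaw":0},{"translation":[0,0,1],"angular":[0,0,0],"jaw":0},{"translation":[0,0,1],"angular":[0,0,0],"jaw":0}]'
python3 -c "
from plan import *
print(where())"
```

```text
t: 4.3
ee_pos: [653.2, 131.6, 82.7]
orientation: [0.273, 3.129, 0.0]
ft_force: [-0.0, -1.0, 3.6]
width: 0.5
grasp_force: 1.6
(4.3, array([ 36.069, 166.963,  82.733]), array([-0.031, -0.975,  3.614]), 0.49493965947207497)
```

```bash
python3 -m creep '[{"translation":[0,0,0.3],"angular":[0,0,0],"jaw":0},{"translation":[0,0,0.6],"angular":[0,0,0],"jaw":0},{"translation":[0,0,1],"angular":[0,0,0],"jaw":0},{"translation":[0,0,1.5],"angular":[0,0,0],"jaw":0},{"translation":[0,0,1.5],"angular":[0,0,0],"jaw":0},{"translation":[0,0,1.5],"angular":[0,0,0],"jaw":0},{"translation":[0,0,1.5],"angular":[0,0,0],"jaw":0},{"translation":[0,0,1.5],"angular":[0,0,0],"jaw":0}]'
python3 -c "
from plan import *
print(where())"
```

```text
t: 5.3
ee_pos: [653.3, 131.6, 81.3]
orientation: [0.273, 3.129, 0.0]
ft_force: [2.0, -1.6, 3.6]
width: 0.6
grasp_force: 1.9
(5.3, array([ 36.147, 166.947,  81.257]), array([ 1.996, -1.624,  3.562]), 0.6003138205826719)
```

Hatch 1 keeps yielding at a steady 3.6 N: 2.6 mm so far, where a latched one gives under 1 mm. It is the free hatch, so I'll press on to raise its front edge.

```bash
python3 -m creep '[{"translation":[0,0,2],"angular":[0,0,0],"jaw":0},{"translation":[0,0,4],"angular":[0,0,0],"jaw":0},{"translation":[0,0,6.5],"angular":[0,0,0],"jaw":0},{"translation":[0,0,9],"angular":[0,0,0],"jaw":0},{"translation":[0,0,11.5],"angular":[0,0,0],"jaw":0},{"translation":[0,0,14],"angular":[0,0,0],"jaw":0},{"translation":[0,0,17],"angular":[0,0,0],"jaw":0},{"translation":[0,0,17],"angular":[0,0,0],"jaw":0}]'
python3 -c "
from plan import *
print(where())
cv2.imwrite('pics/s2.png',cv2.resize(ctrl.get_image('scene')[100:280,280:480,::-1],(600,540),interpolation=2))"
```

```text
t: 6.3
ee_pos: [652.3, 131.9, 63.4]
orientation: [-0.273, -3.128, -0.0]
ft_force: [1.0, 0.6, 2.4]
width: 0.2
grasp_force: 0.7
(6.3, array([ 35.112, 167.093,  63.437]), array([1.007, 0.557, 2.383]), 0.16916310050636263)
```

View pics/s2.png

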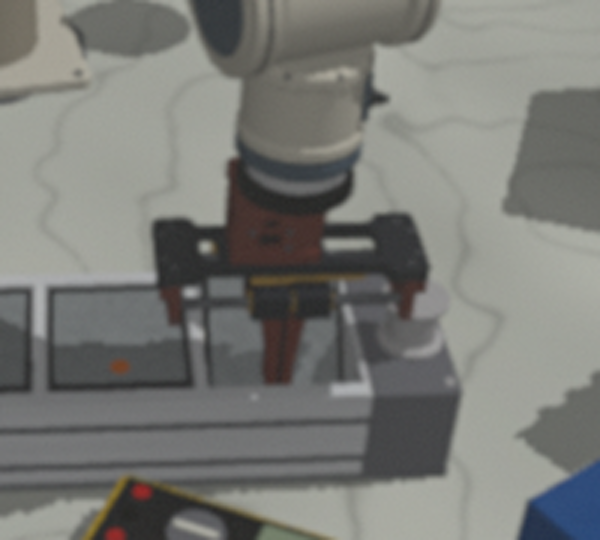

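The scene view shows the fingertip sunk into hatch 1 (tip near (280,380)) with the dotted rear half pressed down. The gripper body is above the spool and there is no extra force. Now up, back to the front side, and lean the tip forward.

```bash
python3 -m creep '[{"translation":[0,0,-45],"angular":[0,0,0],"jaw":0},{"translation":[0,0,-90],"angular":[0,0,0],"jaw":0},{"translation":[50,0,-92],"angular":[0,0,0],"jaw":0},{"translation":[100,0,-92],"angular":[0,-0.05,0],"jaw":0},{"translation":[135,0,-80],"angular":[0,-0.18,0],"jaw":0},{"translation":[135,0,-55],"angular":[0,-0.3,0],"jaw":0},{"translation":[130,0,-35],"angular":[0,-0.35,0],"jaw":0},{"translation":[125,0,-33.5],"angular":[0,-0.35,0],"jaw":0}]'
python3 - <<'E'
from plan import *
print(where(),R.from_rotvec(ctrl.get_obs()["orientation"]).as_matrix()[:,2])
a=ctrl.get_image('scene')[100:280,280:480,::-1];b=ctrl.get_image('top')[110:250,190:390,::-1]
cv2.imwrite('pics/s3.png',np.hstack([cv2.resize(a,(400,360),interpolation=2),cv2.resize(b,(400,360),interpolation=2)]))
E
```

```text
t: 7.35
ee_pos: [527.3, 152.8, 95.7]
orientation: [0.24, 2.787, -0.046]
ft_force: [-0.8, -0.0, 0.3]
width: 0.3
grasp_force: 0.0
(7.35, array([-91.579, 166.031,  95.674]), array([-0.779, -0.002,  0.255]), 0.29234614913445867) [ 0.333 -0.061 -0.941]
```

View pics/s3.png

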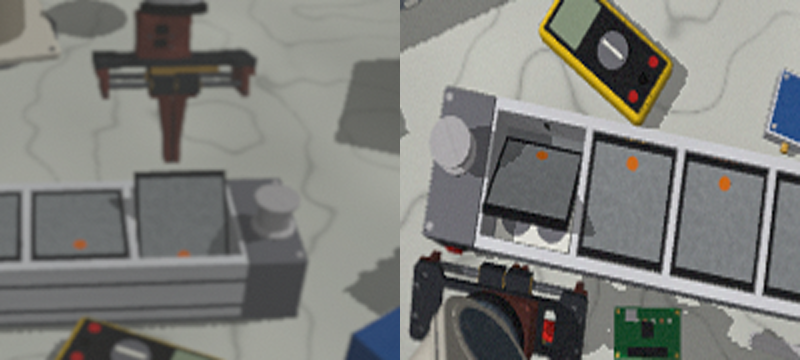

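Hatch 1 stands at about 0.7 rad. In the right crop its black front edge is near (530,215), and the gripper waits in front with the bystanders untouched. Next I'll compute the arc in tool axes.

```bash
cat > arc.py <<'E'
from plan import *
np.set_printoptions(precision=1,suppress=True)
Rt=R.from_rotvec(ctrl.get_obs()["orientation"]).as_matrix();Rd=D.T@Rt
f=-Rd[:,0];u=-Rd[:,2]; f=f[[0,2]];u=u[[0,2]]
p0=where()[1]
for th in np.arange(.6,1.56,.1):
    e=np.array([-np.cos(th),np.sin(th)]);n=np.array([np.sin(th),np.cos(th)])
    c=np.array([0,78])+58*e-4.5*n
    L=c-12*u if -e@f<=0 else c-14*e
    P=L-10*f
    print(round(th,2),P,"tool:",Rd.T@(np.array([P[0],167,P[1]])-p0))
E
python3 arc.py
```

```text
0.6 [-48.3  95.7] tool: [-37.1  -0.1  15.6]
0.7 [-45.9  99.5] tool: [-40.5  -0.1  12.9]
0.8 [-43.3 103. ] tool: [-44.2  -0.1  10.5]
0.9 [-40.3 106.2] tool: [-48.2  -0.1   8.5]
1.0 [-37.  109.2] tool: [-52.3  -0.1   6.8]
1.1 [-33.4 111.8] tool: [-56.6  -0.1   5.6]
1.2 [-29.5 114. ] tool: [-60.9  -0.1   4.9]
1.3 [-25.1 118. ] tool: [-66.4  -0.1   2.6]
1.4 [-19.6 119.7] tool: [-72.2  -0.1   2.9]
1.5 [-13.9 120.8] tool: [-78.   -0.1   3.8]
```

```bash
python3 -m creep '[{"translation":[-18,0,7],"angular":[0,0,0],"jaw":0},{"translation":[-34,0,13],"angular":[0,0,0],"jaw":0},{"translation":[-41,0,12.5],"angular":[0,0,0],"jaw":0},{"translation":[-46,0,9.5],"angular":[0,0,0],"jaw":0},{"translation":[-52,0,7],"angular":[0,0,0],"jaw":0},{"translation":[-57,0,5.5],"angular":[0,0,0],"jaw":0},{"translation":[-61,0,4.5],"angular":[0,0,0],"jaw":0},{"translation":[-66,0,2.5],"angular":[0,0,0],"jaw":0}]'
python3 arc.py; python3 -c "
from plan import *
print(where())"
```

```text
t: 8.45
ee_pos: [591.7, 142.2, 117.9]
orientation: [0.242, 2.783, -0.043]
ft_force: [-1.6, 0.2, -2.9]
width: 0.3
grasp_force: 1.2
0.6 [-48.3  95.7] tool: [28.1  0.2 13.4]
0.7 [-45.9  99.5] tool: [24.7  0.2 10.6]
0.8 [-43.3 103. ] tool: [21.   0.2  8.2]
0.9 [-40.3 106.2] tool: [17.   0.2  6.2]
1.0 [-37.  109.2] tool: [12.9  0.2  4.6]
1.1 [-33.4 111.8] tool: [8.6 0.2 3.4]
1.2 [-29.5 114. ] tool: [4.3 0.2 2.6]
1.3 [-25.1 118. ] tool: [-1.2  0.2  0.3]
1.4 [-19.6 119.7] tool: [-7.   0.2  0.6]
1.5 [-13.9 120.8] tool: [-12.8   0.2   1.5]
(8.45, array([-26.395, 166.791, 117.879]), array([-1.554,  0.244, -2.862]), 0.2666606841957469)
```

Contact shows a few newtons and the tip is on track. Now on to the stop.

```bash
python3 -m creep '[{"translation":[-3,0,0.5],"angular":[0,0,0],"jaw":0},{"translation":[-6,0,0.5],"angular":[0,0,0],"jaw":0},{"translation":[-9,0,1],"angular":[0,0,0],"jaw":0},{"translation":[-11,0,1],"angular":[0,0,0],"jaw":0},{"translation":[-12.5,0,1.5],"angular":[0,0,0],"jaw":0},{"translation":[-13.5,0,1.5],"angular":[0,0,0],"jaw":0},{"translation":[-13.5,0,1.5],"angular":[0,0,0],"jaw":0},{"translation":[-13.5,0,1.5],"angular":[0,0,0],"jaw":0}]'
python3 -c "
from plan import *
print(where())"
```

```text
t: 9.45
ee_pos: [602.7, 140.3, 120.4]
orientation: [0.243, 2.786, -0.044]
ft_force: [-11.2, 5.0, 4.0]
width: 0.0
grasp_force: 5.8
(9.45, array([-15.158, 166.788, 120.418]), array([-11.2  ,   5.008,   4.035]), 0.022797355086534306)
```

```bash
python3 -m creep '[{"translation":[-0.5,0,0],"angular":[0,0,0],"jaw":0},{"translation":[-1,0,0],"angular":[0,0,0],"jaw":0},{"translation":[-1.5,0,0],"angular":[0,0,0],"jaw":0},{"translation":[-1.5,0,0],"angular":[0,0,0],"jaw":0},{"translation":[-1.5,0,0],"angular":[0,0,0],"jaw":0},{"translation":[-1.5,0,0],"angular":[0,0,0],"jaw":0},{"translation":[-1.5,0,0],"angular":[0,0,0],"jaw":0},{"translation":[-1.5,0,0],"angular":[0,0,0],"jaw":0}]'
python3 -c "
from plan import *
print(where())"
```

```text
t: 10.45
ee_pos: [602.9, 140.2, 120.4]
orientation: [0.243, 2.788, -0.045]
ft_force: [-15.3, 7.1, 5.5]
width: 0.4
grasp_force: 8.3
(10.45, array([-15.001, 166.716, 120.423]), array([-15.276,   7.106,   5.471]), 0.44880231755367717)
```

The tip is firmly against the stop: force rises to about 17 N for 0.15 mm of motion. Now I'll back off towards the robot and look.

```bash
python3 -m creep '[{"translation":[4,0,0],"angular":[0,0,0],"jaw":0},{"translation":[20,0,-5],"angular":[0,0,0],"jaw":0},{"translation":[50,0,-20],"angular":[0,0,0],"jaw":0},{"translation":[90,0,-50],"angular":[0,0,0],"jaw":0},{"translation":[135,0,-80],"angular":[0,0,0],"jaw":0},{"translation":[165,0,-100],"angular":[0,0,0],"jaw":0},{"translation":[165,0,-100],"angular":[0,0,0],"jaw":0},{"translation":[165,0,-100],"angular":[0,0,0],"jaw":0}]'
python3 - <<'E'
from plan import *
print(where())
a=ctrl.get_image('scene')[100:320,100:480,::-1];b=ctrl.get_image('top')[80:270,190:470,::-1]
cv2.imwrite('pics/s4.png',np.hstack([cv2.resize(a,(400,300),interpolation=2),cv2.resize(b,(400,300),interpolation=2)]))
for th in(1.3,1.4,1.5):
    q=[C+D@np.array([-58*np.cos(th)+4.5*np.sin(th),y,78+58*np.sin(th)+4.5*np.cos(th)]) for y in(118,218)]
    s=w2px("scene",q);print(th,(s-[100,100])*[400/380,300/220],(w2px("top",q)-[190,80])*[400/280,300/190])
E
```

```text
t: 11.45
ee_pos: [420.7, 173.1, 159.5]
orientation: [0.242, 2.781, -0.041]
ft_force: [-0.5, -0.3, 0.3]
width: 0.7
grasp_force: 0.0
(11.45, array([-200.142,  167.538,  159.526]), array([-0.478, -0.293,  0.311]), 0.7005457793134907)
1.3 [[260.551 120.002]
 [309.968 118.508]] [[121.004 166.574]
 [ 58.73  155.035]]
1.4 [[260.823 121.827]
 [310.49  120.314]] [[121.604 162.556]
 [ 59.319 151.022]]
1.5 [[261.09  123.993]
 [310.992 122.459]] [[122.24  158.565]
 [ 59.984 147.043]]
```

View pics/s4.png

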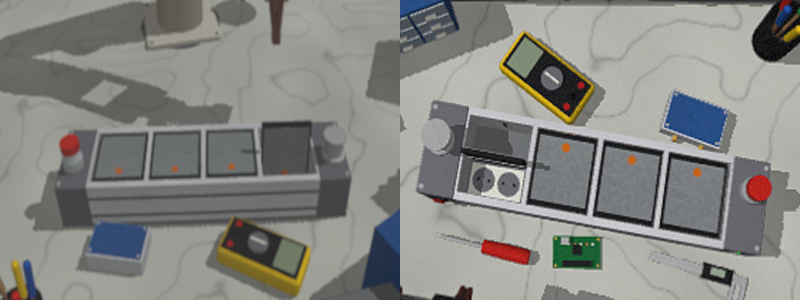

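Hatch 1 stands upright. Its edge runs from (462,148) to (526,160) in the right half, which matches the 1.5 rad prediction. The other hatches are shut, nothing else has moved, and the robot is clear.

```bash
python3 -c "
from workcell import ctrl
print(ctrl.close_job())"
```

```text
the job is handed in; nothing more can be done
None
```

Hatch 1 (leftmost) was the unlatched one; it was the first I pressed, so I did not test the other three. It now stands fully open against its stop, nothing else on the bench moved, and I handed the job in at about 11.5 s.

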